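# Find the release groove by feel and spring the photometer lid

### The arm

A 6-joint arm with a two-finger parallel gripper is mounted at the origin on the work surface. World frame = base frame: x ahead of the robot, y to its left, z up, the work surface at z = 0. Lengths are in m, angles in rad, forces in N, time in s.
With the tool pointing down it reaches from about 0.25 to 0.8 m from the base axis. Payload 8.5 kg.
Tool frame: the origin (TCP) lies at the very end of the fingers, on their centre line; the grasp point (between the pads) lies 19 mm behind it (manip.grip_depth is the distance from the TCP to the grasp point, in m); z points along the fingers, y is the line along which they close (so a half turn about z gives the same grasp; the last joint's range is limited). The gripper opens to 85 mm and grips with 20 to 120 N. Pads are 22 mm wide; open, the fingers measure 114 mm over their backs; the gripper's body (76 mm by 85 mm) begins 54 mm behind the grasp point. The pads swing forward as they close: fully open they stand 13 mm farther back than shut.
Start: joints at [1.242, 0.238, -0.013, 1.319, 0, 1.571], TCP at [0.17, 0.497, 0.231] pointing down, gripper open.
Joint ranges: [-2.66, 2.66], [-1.03, 1.9], [-1.14, 1.46], [-1.82, 2.27], [-1.45, 1.34], [-3.14, 3.14]. Speed limits (rad/s): [2.22, 2.22, 2.79, 3.14, 3.14, 3.14].

### API

Orientations are given as a unit quaternion [w, x, y, z].
In Python, from workcell import manip gives the robot as it stands. The module is installed in compiled form; this text tells all that it offers.
- The arm moves only by the shell command python3 -m jog 'ROWS'. ROWS is JSON, a list of rows, each a list of 5 numbers: the shift along the tool's x, y, z in m, then the turn about the tool's z in degrees, then the finger opening in m, from 0 to 0.0854. A call has 1 to 8 rows; each row shifts and turns the commanded pose from where the row before left it, along the tool's axes as they then stand; what a row does not reach is not made up. A row lasts 1/8 s, in which the tool goes at most 62.5 mm and 10.7 degrees, less where a joint would pass 70% of its speed; a pose out of reach is approached as far as the arm can. A call with a gripper value outside its range is refused whole. The fingers move at their own pace and stop on an object; the grip force is fixed at half the most. Time passes only in rows, so rows that do not move let the fingers close. It gives the time, the measured TCP pose, the force, the opening and the grip force at its end, in the units of the state.
- manip.get_obs(): the state, without advancing time (a new reading comes with each control period).
- manip.get_image(name): name is "side" or "top"; returns a dict with "frame" (384x512x3 uint8, red, green, blue), "camera_matrix" (3x3 intrinsics, pixels), "cam_to_world" (4x4, takes a point from camera to world coordinates). Camera axes: x right, y down, z forward; pixel columns grow to the right and rows downward; lengths in m; the calibration is good to about 2 mm. A picture is of the moment at which its call begins. There is no depth.
- manip.sign_off(): hands the job in; it is judged then, once.
Trained networks look in a picture, given as the dict that the camera call returned (one of the last four; its "shot" number tells which), for a name from the list of things; names that differ only in an ending like _2 or _b are one class to them, and where a whole thing is asked for, a point or a joint stands for the part that bears it (a point fixed in the world has none). Each returns a list of dicts, best first, with "p" (0 to 1); they miss things now and then, are a little off and sometimes report something else, mostly with a low value. They report only what shows in the picture. A call takes as long as a camera call.
- manip.search_frame(query, picture): "at" ([column, row] in pixels, amid what is visible of it).
- manip.trace(query, picture): "pixels" (384x512 bool, what is visible of it) and "at" ([column, row] in pixels, amid what is visible of it).
The state is a dict: "time": time; "joints": joint angles; "dq": joint speeds; "effort": joint torques, N m; "eef_pos": TCP position; "tcp_rot": TCP orientation; "force": force on the tool from outside, world axes, zero at the start; "moment": the same for the moment, N m; "opening": finger opening in m; "grasp_force": force on a finger pad.
Only numpy, scipy, OpenCV 4.12 (cv2) and the standard library are available. Lean on these libraries where they do the work, as an engineer would, in place of code of your own. Each camera call takes 0.05 s, during which the arm holds its last target. There are 200 camera calls.

### The job

Open the lid of the bench spectrophotometer by feel: touch down at one end of its front lip, run a fingertip lightly along the lip until it comes over the release groove, then press the key at the bottom of the groove until the lid springs ajar. Take the finger away and leave the lid ajar; do not push hard on the instrument, and do not move or pick up any of the cells, bottles or the beaker standing around.

Things in the scene. Friction and masses are not known exactly. Their poses are not given: they have to be found in the camera images.
- photometer: White bench spectrophotometer, fixed, 490 wide (y), 390 deep (x), 146 high. Origin: on the bench under its middle; x to its back, z up. From the front (-x) back: sloping screen-and-key panel (at most 100 high), light grey lip (x -64 to -18, top 130 above the bench), light grey lid (x -15 to 150, 256 wide, top 146 above the bench when shut), lamp housing. White cheeks 134 high flank lip and lid.
- lip_end_left: Left (+y) end of the lip, its outer 40 mm. Origin: where the lip meets the cheek, middle of its depth, on its top; axes as the photometer's. The lip is a straight, level, rigid ledge 46 deep, smooth but for one release groove: 56 wide along the lip, same colour, open above and to the front, with a 4 mm wall at its back (photometer x -22 to -18).
- lip_end_right: Right (-y) end of the lip, its outer 40 mm. Origin: where the lip meets the cheek, middle of its depth, on its top, 260 mm from lip_end_left's. Where the groove lies between the ends differs from start to start: its middle is at most 50 mm from the lip's middle, so the outer 50 mm at each end are always plain lip.
- release_key (a joint): How far the key is pressed down, m: 0 up, 0.008 fully down. The key, 54 x 37 mm and of the lip's colour, fills the bottom of the groove; its top lies 9 mm below the lip's top. Sprung: gives from 2.5 N, fully down at 6.5 N, comes back up by itself. At about 0.005 it frees the lid's latch.
- lid (a joint): Angle of the lid about its rear hinge, rad: 0 shut (up to 0.01 of play), grows as the front rises. Latched until the key is pressed; then a damped spring raises it within about a second to about 0.2 (front edge up some 33 mm), where it stays.
- lid_front (a point): Middle of the lid's front upper edge, 16 mm above the lip's top when shut.
- cell_sample: Round glass sample cell, 27 mm across, 60 high, black cap, standing on the left cheek. Leave alone. Origin: centre of its underside.
- cell_blank: The same with a white cap, on the right cheek. Leave alone. Origin: centre of its underside.
- bottle_a: Clear sample bottle, 60 across, 155 high, white cap, on the bench left of the instrument (it may have changed places with bottle_b). Leave alone. Origin: centre of its underside.
- bottle_b: Clear sample bottle, 60 across, 155 high, blue cap, on the bench left of the instrument. Leave alone. Origin: centre of its underside.
- reagent: Amber glass reagent bottle, 70 across, 140 high, on the bench right of the instrument (reagent, beaker and wash bottle may have changed places). Leave alone. Origin: centre of its underside.
- beaker: Open glass beaker, 72 across, 90 high, on the bench right of the instrument. Leave alone. Origin: centre of its underside.
- wash_bottle: White wash bottle with red cap and bent red spout, 68 across, 180 high, on the bench right of the instrument. Leave alone. Origin: centre of its underside.

How it is judged:
On the way, in this order (a step that is already met when the one before it is completed fails the run):
1. a fingertip touches the lip at one of its ends (outer 40 mm), the key not pressed and the lid shut ((contact force between the fingers and lip_end_left above 0.3 N or contact force between the fingers and lip_end_right above 0.3 N) and value of joint release_key below 0.0008 m and value of joint lid below 0.02 rad), for 0.1 s.
2. it runs on along the lip, touching it further in, the key still not pressed (contact force between the fingers and anything else above 0.3 N and contact force between the fingers and lip_end_left below 0.05 N and contact force between the fingers and lip_end_right below 0.05 N and value of joint release_key below 0.0008 m and value of joint lid below 0.02 rad and x of the grasp point in the frame of photometer between -0.11 and 0.03 m and z of the grasp point in the frame of photometer between 0.125 and 0.19 m), for 0.05 s.
3. a fingertip presses the key in the groove (by 3 mm or more) (value of joint release_key above 0.003 m and contact force between the fingers and anything else above 0.5 N).
4. the lid springs ajar (more than 0.12 rad) (value of joint lid above 0.12 rad), for 0.2 s.
At the end, for the whole second after the job is handed in: The lid rests ajar (0.12 to 0.4 rad), the key is back up (within 1.5 mm), and every cell, bottle, the beaker and the wash bottle stands upright within 15 mm of where it stood (value of joint lid between 0.12 and 0.4 rad and velocity of joint lid between -0.05 and 0.05 rad/s and value of joint release_key below 0.0015 m and not (distance of any of cell_sample, cell_blank, bottle_a, bottle_b, reagent, beaker, wash_bottle from where it was at the start of the episode above 0.015 m or angle between any of cell_sample, cell_blank, bottle_a, bottle_b, reagent, beaker, wash_bottle's own z axis and vertical above 0.2 rad)); the robot touches nothing.
It fails at once if a cell, bottle, beaker or wash bottle is moved by more than 15 mm, lifted or tipped by more than 0.2 rad (distance of any of cell_sample, cell_blank, bottle_a, bottle_b, reagent, beaker, wash_bottle from where it was at the start of the episode above 0.015 m or angle between any of cell_sample, cell_blank, bottle_a, bottle_b, reagent, beaker, wash_bottle's own z axis and vertical above 0.2 rad).
It fails at once if the fingers push on something with more than 45 N (contact force between the fingers and anything else above 45 N).
It also fails if it takes over 58 s, if anything falls off the work surface, if the arm or the gripper's body presses on something with over 40 N, if the wrist force passes 120 N, or if a joint passes its speed limit or range.

## Working session

There is one attempt and no reset: what is moved stays moved. The work goes in short steps, Python scripts to look and compute and a shell command to move; the robot and the scene stay as the last step left them, time stands still between calls to the robot, and variables do not carry over. Pictures are saved under pics/ and viewed, at most 10 in all, crops included, and the job is handed in when it is done.

```bash
mkdir -p pics; cat > h.py <<'E'
import numpy as np,cv2
from workcell import manip
def ray(im,px):
    K=im["camera_matrix"];T=np.array(im["cam_to_world"])
    d=T[:3,:3]@np.linalg.inv(K)@np.array([px[0],px[1],1.]);return T[:3,3],d
def onz(im,px,z):
    o,d=ray(im,px);return o+d*(z-o[2])/d[2]
def save(im,n): cv2.imwrite("pics/"+n,im["frame"][:,:,::-1])
E
python3 - <<'E'
from h import *
np.set_printoptions(precision=4,suppress=True)
o=manip.get_obs();print(o["eef_pos"],o["tcp_rot"],o["opening"],o["force"])
for c in ("top","side"):
    im=manip.get_image(c);save(im,c+"0.png")
    print(c,np.array(im["cam_to_world"])[:3])
    for q,z in (("photometer",.1),("lip_end_left",.13),("lip_end_right",.13),("lid_front",.146),("release_key",.121),("cell_sample",.164),("cell_blank",.164)):
        for r in manip.search_frame(q,im)[:2]: print(q,round(r["p"],2),np.round(r["at"],1),onz(im,r["at"],z))
E
```

```text
[0.1694 0.4965 0.2307] [-0.0001  0.1636  0.9865 -0.0007] 0.08559965118452123 [-0.6791  0.444   0.4073]
top [[ 0.0663 -0.974   0.2166  0.2985]
 [-0.9978 -0.0638  0.0185 -0.0171]
 [-0.0042 -0.2174 -0.9761  1.3732]]
photometer 0.86 [264.3 179.6] [ 0.6033 -0.0259  0.1   ]
lip_end_left 0.55 [263.  155.4] [ 0.6698 -0.0173  0.13  ]
lid_front 0.61 [263.9 155.8] [ 0.664  -0.0201  0.146 ]
release_key 0.55 [257.7 195.2] [ 0.5499 -0.0093  0.121 ]
release_key 0.3 [264.2 177.2] [ 0.6055 -0.025   0.121 ]
cell_blank 0.65 [325.4 144.7] [ 0.7038 -0.1966  0.164 ]
side [[ 0.9301 -0.1723  0.3244  0.1584]
 [-0.3672 -0.4498  0.8142 -1.024 ]
 [ 0.0057 -0.8764 -0.4816  0.7424]]
photometer 0.9 [286.2 226.6] [ 0.5899 -0.139   0.1   ]
lid_front 0.63 [292.8 192.5] [ 0.6552 -0.0402  0.146 ]
lid_front 0.49 [286.  226.3] [ 0.5591 -0.2009  0.146 ]
release_key 0.65 [289.3 194.5] [ 0.6604 -0.0068  0.121 ]
release_key 0.42 [255.5 199.6] [0.5513 0.0007 0.121 ]
cell_sample 0.55 [252.8 159.6] [0.6141 0.1903 0.164 ]
cell_blank 0.51 [336.1 209.3] [ 0.7088 -0.1981  0.164 ]
```

```bash
python3 -c "
import cv2
a=cv2.imread('pics/top0.png')[110:270,160:370];b=cv2.imread('pics/side0.png')[110:310,170:380]
cv2.imwrite('pics/t1.png',cv2.resize(a,(788,600),interpolation=2));cv2.imwrite('pics/s1.png',cv2.resize(b,(630,600),interpolation=2))"
```

```text
(no output)
```

View pics/t1.png

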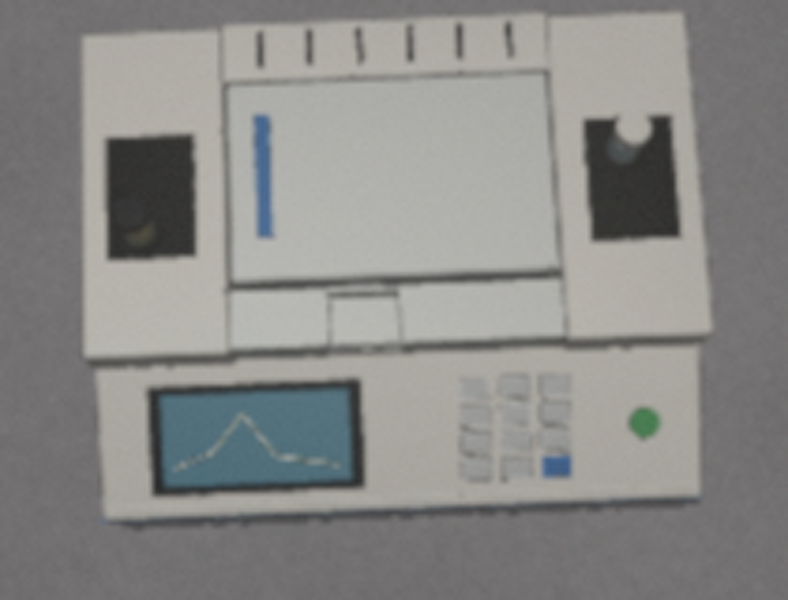

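View pics/s1.png

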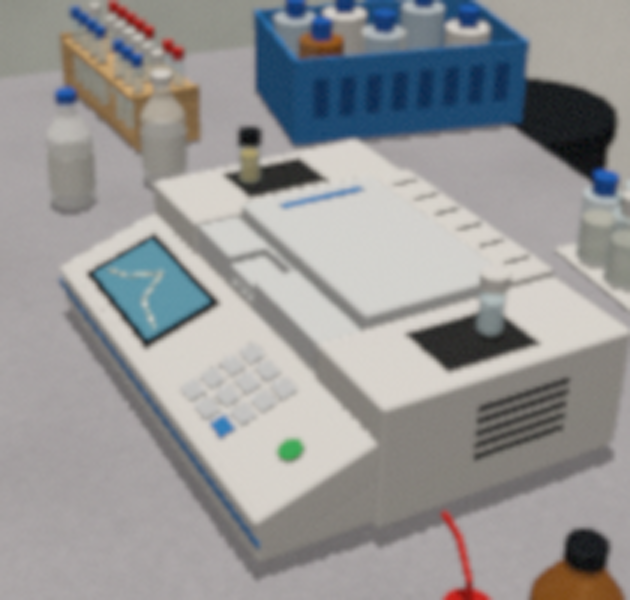

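View pics/top0.png

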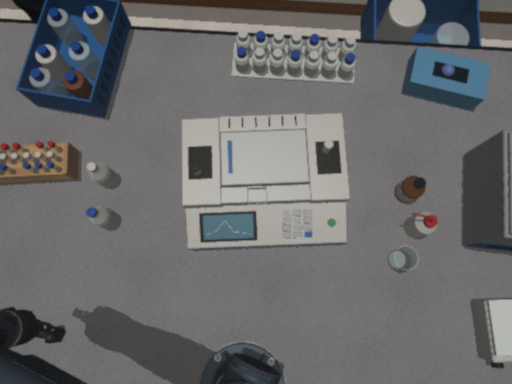

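The top view shows the groove as a square in the lip at about (257,195) in the full frame. It is a bit left of the lip's middle, and the bottles at (100,172) and (100,215) stand clear to the left.

```bash
python3 - <<'E'
from h import *
np.set_printoptions(precision=4,suppress=True)
im=manip.get_image("top")
P={k:onz(im,(160+u/3.752,110+v/3.75),z) for k,(u,v,z) in dict(LF=(230,353,.13),LB=(230,288,.13),RB=(560,277,.13),RF=(567,342,.13),gBL=(328,294,.13),gBR=(398,291,.13),gFL=(331,350,.13),gFR=(402,347,.13),
 lidL=(230,284,.146),lidR=(561,271,.146),lidBL=(228,84,.146),lidBR=(547,71,.146)).items()}
for k,v in P.items():print(k,v)
u=(P["RB"]-P["LB"])+(P["lidR"]-P["lidL"]);yaw=np.arctan2(u[1],u[0])+np.pi/2;print("yaw deg",np.degrees(yaw))
c,s=np.cos(yaw),np.sin(yaw);ex=np.array([c,s,0]);ey=np.array([-s,c,0])
for k,v in P.items():print(k,v@ex,v@ey)
for q in ("bottle_a","bottle_b"):
  for r in manip.search_frame(q,im)[:2]:print(q,r["p"],onz(im,r["at"],.1))
E
```

```text
LF [0.5148 0.0946 0.13  ]
LB [0.5662 0.0988 0.13  ]
RB [ 0.5918 -0.1581  0.13  ]
RF [ 0.5405 -0.1655  0.13  ]
gBL [0.5664 0.022  0.13  ]
gBR [ 0.5724 -0.0323  0.13  ]
gFL [0.5222 0.0166 0.13  ]
gFR [ 0.5282 -0.0381  0.13  ]
lidL [0.5659 0.0976 0.146 ]
lidR [ 0.5929 -0.1568  0.146 ]
lidBL [0.728  0.1125 0.146 ]
lidBR [ 0.7553 -0.1395  0.146 ]
yaw deg 5.878447996675429
LF 0.521740508116887 0.041331646164689886
LB 0.5733260729750053 0.04027753768322724
RB 0.5725427524045523 -0.21785473674629155
RF 0.520730706025405 -0.2199434984392937
gBL 0.565682231862704 -0.03609717869859724
gBR 0.5660479227045231 -0.09079924250012109
gFL 0.5212045533538401 -0.03693183123989125
gFR 0.5215288072118772 -0.09199260895357245
lidL 0.5729102280033587 0.03908172244594121
lidR 0.5736935485738117 -0.2167417930308997
lidBL 0.7356689444503074 0.03734358980630899
lidBR 0.7369863120241529 -0.21616602930737758
bottle_a 0.9 [0.4577 0.4412 0.1   ]
bottle_a 0.63 [0.5882 0.4615 0.1   ]
bottle_b 0.9 [0.4577 0.4412 0.1   ]
bottle_b 0.63 [0.5882 0.4615 0.1   ]
```

```bash
python3 -m jog '[[0,0,0,-8.2,0],[0,0,0,-8.2,0],[0,0,0,-8.3,0],[-0.027,-0.038,0,0,0],[-0.027,-0.038,0,0,0],[-0.027,-0.038,0,0,0],[-0.027,-0.038,0,0,0],[-0.027,-0.038,0,0,0]]'
```

```text
time: 1.95
eef_pos: [0.324, 0.3205, 0.2315]
tcp_rot: [0.0, -0.051, 0.999, 0.0]
force: [0.6, 0.6, -0.0]
opening: 0.0004
grasp_force: 0.0
```

```bash
python3 -m jog '[[-0.027,-0.038,0,0,0],[-0.027,-0.038,0,0,0],[-0.027,-0.038,0,0,0],[-0.027,-0.038,0,0,0],[-0.027,-0.038,0,0,0],[-0.027,-0.038,0,0,0],[-0.027,-0.038,0,0,0],[0,0,0,0,0]]'
cat > st.py <<'E'
from h import *
from scipy.spatial.transform import Rotation as R
o=manip.get_obs();p=np.array(o["eef_pos"]);q=o["tcp_rot"];M=R.from_quat([q[1],q[2],q[3],q[0]]).as_matrix()
a=np.radians(5.88);c,s=np.cos(a),np.sin(a)
print("t",o["time"],"p",np.round(p,4),"x'",round(c*p[0]+s*p[1]-.588,4),"y'",round(-s*p[0]+c*p[1],4),"(end .0405 groove -.064)","yang",np.degrees(np.arctan2(M[1,1],M[0,1])),"z",np.round(M[:,2],3),"F",np.round(o["force"],2),o["opening"])
E
python3 st.py
```

```text
time: 2.95
eef_pos: [0.54, 0.0741, 0.2308]
tcp_rot: [-0.0, -0.049, 0.999, -0.0]
force: [-0.6, 1.1, -0.0]
opening: 0.0002
grasp_force: 0.0
t 2.95 p [0.54   0.0741 0.2308] x' -0.0432 y' 0.0184 (end .0405 groove -.064) yang 95.66274225515194 z [-0.    -0.001 -1.   ] F [-0.59  1.06 -0.01] 0.00019201310557537886
```

```bash
python3 -m jog '[[0,0,0.03,0,0],[0,0,0.03,0,0],[0,0,0.025,0,0],[0,0,0.005,0,0],[0,0,0.002,0,0],[0,0,0,0,0]]'; python3 st.py; python3 - <<'E'
from h import *
im=manip.get_image("side");cv2.imwrite('pics/s2.png',cv2.resize(im["frame"][110:260,200:380,::-1],(720,600),interpolation=2))
E
```

```text
time: 3.7
eef_pos: [0.5388, 0.0765, 0.1403]
tcp_rot: [0.001, -0.051, 0.999, 0.0]
force: [0.1, -0.3, 0.7]
opening: -0.0003
grasp_force: 0.0
t 3.7 p [0.5388 0.0765 0.1403] x' -0.0442 y' 0.0209 (end .0405 groove -.064) yang 95.87378733146716 z [ 0.001  0.    -1.   ] F [ 0.08 -0.28  0.71] -0.0003328838827869814
```

View pics/s2.png

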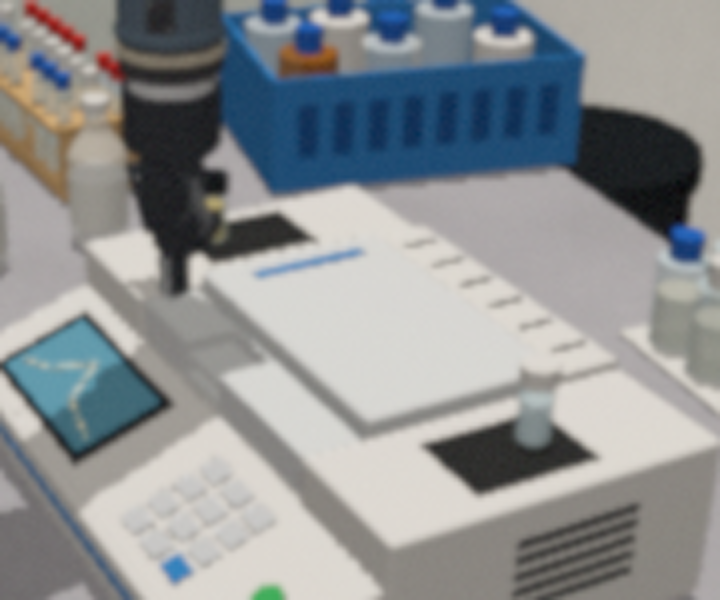

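The closed fingertips, at crop (175,290), are just above the left end of the lip. They are well in front of the lid and clear of the sample cell. Next I lower gently.

```bash
python3 -m jog '[[0,0,0.003,0,0],[0,0,0.003,0,0],[0,0,0.002,0,0],[0,0,0.001,0,0],[0,0,0,0,0]]'; python3 -m jog '[[0,0,0.001,0,0],[0,0,0.0,0,0]]'
```

```text
time: 4.38
eef_pos: [0.5384, 0.0763, 0.1303]
tcp_rot: [-0.0, -0.051, 0.999, -0.0]
force: [-1.1, -0.5, 0.5]
opening: -0.0002
grasp_force: 0.0
time: 4.62
eef_pos: [0.5385, 0.0763, 0.1302]
tcp_rot: [0.0, -0.051, 0.999, -0.0]
force: [-3.0, 0.2, 8.7]
opening: 0.0001
grasp_force: 4.3
```

```bash
python3 -m jog '[[0,0,-0.0003,0,0],[0,0,0,0,0],[0,-0.007,0,0,0],[0,-0.007,0,0,0],[0,-0.007,0,0,0]]'; python3 -m jog '[[0,-0.007,0,0,0],[0,-0.007,0,0,0],[0,0,0,0,0]]'; python3 st.py
```

```text
time: 5.25
eef_pos: [0.5411, 0.0559, 0.1302]
tcp_rot: [0.001, -0.051, 0.999, 0.001]
force: [-0.7, 4.7, 4.7]
opening: 0.0
grasp_force: 2.4
time: 5.62
eef_pos: [0.5425, 0.0411, 0.1301]
tcp_rot: [0.001, -0.051, 0.999, -0.0]
force: [-0.5, 1.4, 6.1]
opening: -0.0002
grasp_force: 3.0
t 5.625 p [0.5425 0.0411 0.1301] x' -0.0441 y' -0.0147 (end .0405 groove -.064) yang 95.83525833776548 z [ 0.001 -0.    -1.   ] F [-0.51  1.45  6.1 ] -0.00022780174437506294
```

```bash
python3 -m jog '[[0,-0.003,0,0,0],[0,-0.003,0,0,0],[0,-0.003,0,0,0],[0,0,0,0,0]]'; python3 -m jog '[[0,-0.004,0,0,0],[0,-0.004,0,0,0],[0,-0.004,0,0,0],[0,0,0,0,0]]'; python3 -m jog '[[0,-0.004,0,0,0],[0,-0.004,0,0,0],[0,-0.004,0,0,0],[0,0,0,0,0]]';python3 -m jog '[[0,-0.004,0,0,0],[0,-0.004,0,0,0],[0,-0.004,0,0,0],[0,0,0,0,0]]'; python3 st.py
```

```text
time: 6.12
eef_pos: [0.5433, 0.0326, 0.13]
tcp_rot: [0.001, -0.051, 0.999, 0.0]
force: [-0.2, 3.1, 5.4]
opening: 0.0002
grasp_force: 3.0
time: 6.62
eef_pos: [0.5445, 0.0206, 0.1301]
tcp_rot: [0.001, -0.051, 0.999, 0.0]
force: [-0.8, 2.4, 5.6]
opening: -0.0003
grasp_force: 3.0
time: 7.12
eef_pos: [0.5451, 0.0081, 0.1293]
tcp_rot: [-0.0, -0.051, 0.999, -0.0]
force: [-0.5, 0.1, 0.2]
opening: 0.0002
grasp_force: 0.0
time: 7.62
eef_pos: [0.5466, -0.0036, 0.1296]
tcp_rot: [-0.0, -0.051, 0.999, -0.0]
force: [-0.6, 0.6, -0.3]
opening: -0.0002
grasp_force: 0.0
t 7.625 p [ 0.5466 -0.0036  0.1296] x' -0.0447 y' -0.0596 (end .0405 groove -.064) yang 95.83518033217646 z [-0. -0. -1.] F [-0.6   0.57 -0.34] -0.00023313704720660092
```

The force fell to zero, so the fingertip is over the groove, as the camera showed. Now I press.

```bash
python3 -m jog '[[0,-0.004,0,0,0],[0,0,0.003,0,0],[0,0,0.003,0,0],[0,0,0.002,0,0],[0,0,0.001,0,0],[0,0,0,0,0]]'; python3 -m jog '[[0,0,0.002,0,0],[0,0,0.002,0,0],[0,0,0.001,0,0],[0,0,0.001,0,0],[0,0,0,0,0]]'; python3 st.py
```

```text
time: 8.38
eef_pos: [0.5469, -0.0072, 0.1206]
tcp_rot: [-0.0, -0.051, 0.999, -0.0]
force: [0.3, 0.1, 0.8]
opening: 0.0002
grasp_force: 0.5
time: 9.0
eef_pos: [0.5473, -0.0073, 0.1147]
tcp_rot: [0.0, -0.051, 0.999, -0.0]
force: [-3.1, -0.3, 3.1]
opening: -0.0001
grasp_force: 0.8
t 9.0 p [ 0.5473 -0.0073  0.1147] x' -0.0444 y' -0.0633 (end .0405 groove -.064) yang 95.86180548279617 z [ 0.001 -0.    -1.   ] F [-3.06 -0.3   3.14] -0.00011299661670304674
```

```bash
python3 -m jog '[[0,0,0.001,0,0],[0,0,0,0,0],[0,0,0,0,0],[0,0,0,0,0],[0,0,0,0,0],[0,0,0,0,0],[0,0,0,0,0],[0,0,0,0,0]]'; python3 st.py; python3 - <<'E'
from h import *
im=manip.get_image("side");cv2.imwrite('pics/s3.png',cv2.resize(im["frame"][110:260,200:380,::-1],(720,600),interpolation=2))
E
```

```text
time: 10.0
eef_pos: [0.5471, -0.0073, 0.1137]
tcp_rot: [0.0, -0.051, 0.999, -0.0]
force: [-0.4, 0.2, 12.8]
opening: -0.0002
grasp_force: 7.0
t 10.0 p [ 0.5471 -0.0073  0.1137] x' -0.0445 y' -0.0633 (end .0405 groove -.064) yang 95.86151986238414 z [ 0. -0. -1.] F [-0.36  0.23 12.75] -0.00022057996972972595
```

View pics/s3.png

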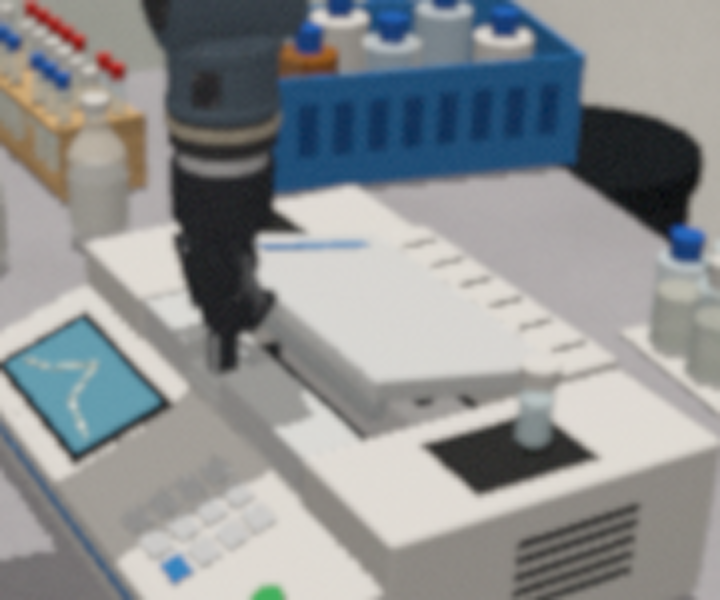

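The lid is ajar: its front edge at crop (380,390) is well above the lip. I withdraw upwards and away from the lid.

```bash
python3 -m jog '[[0,0,-0.004,0,0],[0.004,0,-0.006,0,0],[0.01,0,-0.01,0,0],[0.02,0,-0.02,0,0],[0.03,0,-0.03,0,0],[0.03,0,-0.03,0,0],[0.03,0,-0.03,0,0],[0,0,0,0,0]]';python3 -m jog '[[0.03,0,0,0,0],[0,0,0,0,0],[0,0,0,0,0],[0,0,0,0,0],[0,0,0,0,0],[0,0,0,0,0],[0,0,0,0,0],[0,0,0,0,0]]'; python3 - <<'E'
from h import *
im=manip.get_image("side");cv2.imwrite('pics/s4.png',cv2.resize(im["frame"][110:260,200:380,::-1],(720,600),interpolation=2))
E
```

```text
time: 11.05
eef_pos: [0.4224, -0.0201, 0.2461]
tcp_rot: [0.002, -0.051, 0.999, -0.0]
force: [0.2, -0.4, -0.2]
opening: -0.0001
grasp_force: 0.0
time: 12.05
eef_pos: [0.3938, -0.023, 0.2436]
tcp_rot: [-0.0, -0.051, 0.999, -0.0]
force: [0.7, 0.7, -0.6]
opening: 0.0001
grasp_force: 0.0
```

View pics/s4.png

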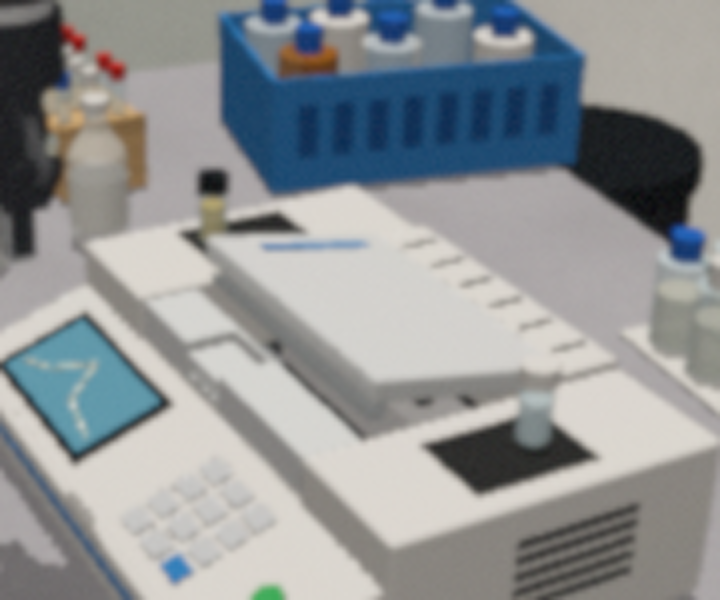

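The lid rests ajar, both cells stand in place, and the arm is clear.

```bash
python3 -c "
from workcell import manip
print(manip.sign_off())"
```

```text
the job is handed in; nothing more can be done
None
```

I slid the fingertip from the lip's left end to the groove and pressed the key until the lid sprang ajar, then moved the arm clear and handed the job in at about 12 s; the last picture shows the lid still ajar and both cells in place, though the hand-in returned no verdict.

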